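# Hang nesting pans on one hook

### The job

Hang the three copper pans by the rings of their handles on the one upright hook of the wooden stand: the largest first, then the middle-sized, then the smallest, each let go before the next, so that they end nested in one another, flat and fully down. The hook is not always quite in the middle of its stand, so feel gently for it with the ring; never press or knock hard on the stand, and leave everything else on the counter alone.

Things in the scene. Friction and masses are not known exactly. Their poses are not given: they have to be found in the camera images.
- stand: Fixed stand: wooden plate 232 x 118 x 6 mm on the counter, with a J hook of 10 mm round steel clamped on it. The hook rises 36 mm behind its upright prong (-x), runs forward under it (top of that bar 44 mm above the plate) and turns up into the straight prong. Origin on the counter under stand_centre; z up, x from the prong to where the pans stand (their middles 103 mm from the prong).
- stand_centre (a point): Point on the plate's upper face, 6 mm above the counter, nominally under the prong's axis; axes as stand. The clamp is adjustable: the prong really stands up to 5.5 mm off along x and up to 5.5 mm off along y, different every time, constant during the job and not included in this pose: look or feel for it.
- prong_top (a point): Nominal middle of the top of the prong, 94 mm above the plate (same unknown sideways offset, up to 5.5 mm along x and y, not included). The prong is vertical, 10 mm in diameter, with a flat top, and does not yield: press with a few newtons only (30 N is too much). With a ring resting on the top, slide it about under light pressure until it drops over; 1.5 mm play all round.
- large_grip (a point): Where to hold the largest copper pan: mid-thickness of its level dark steel handle (10 mm wide, 8 mm thick, higher than the rim), 31 mm from the ring's middle, 52 mm above the pan's underside. Pan 90 mm across, 36 mm high, floor 8 mm, wall 4 mm, about 240 g. x axis runs along the handle from ring to pan, z up.
- large_eye (a point): Middle of the ring (hanging eye, hole 13 mm, 28 mm outside, 8 mm thick, hole axis z) at the handle's end of the largest pan, 52 mm above the pan's underside, 103 mm from the pan's middle; axes as for large_grip. When it is home on the hook this point is 52 mm above the upper face of the stand's plate (its pan stands on the plate).
- medium_grip (a point): Where to hold the middle-sized copper pan: mid-thickness of its level dark steel handle (16 mm wide, 8 mm thick, higher than the rim), 31 mm from the ring's middle, 54 mm above the pan's underside. Pan 68 mm across, 36 mm high, floor 8 mm, wall 4 mm, about 180 g. x axis runs along the handle from ring to pan, z up.
- medium_eye (a point): Middle of the ring (hanging eye, hole 13 mm, 28 mm outside, 8 mm thick, hole axis z) at the handle's end of the middle-sized pan, 54 mm above the pan's underside, 103 mm from the pan's middle; axes as for medium_grip. When it is home on the hook this point is 62 mm above the upper face of the stand's plate (its pan stands on the floor of the largest pan).
- small_grip (a point): Where to hold the smallest copper pan: mid-thickness of its level dark steel handle (22 mm wide, 8 mm thick, higher than the rim), 31 mm from the ring's middle, 56 mm above the pan's underside. Pan 46 mm across, 36 mm high, floor 8 mm, wall 4 mm, about 130 g. x axis runs along the handle from ring to pan, z up.
- small_eye (a point): Middle of the ring (hanging eye, hole 13 mm, 28 mm outside, 8 mm thick, hole axis z) at the handle's end of the smallest pan, 56 mm above the pan's underside, 103 mm from the pan's middle; axes as for small_grip. When it is home on the hook this point is 72 mm above the upper face of the stand's plate (its pan stands on the floor of the middle-sized pan).
- mug: green and white mug, 86x121x99 mm, back left; a bystander, to be left alone; origin at its underside's centre
- honey: honey jar with grey lid, 71 mm across, 110 mm high, back right; a bystander, to be left alone; origin at its underside's centre
- pepper: spice jar with black cap, 41 mm across, 105 mm high, back left; a bystander, to be left alone; origin at its underside's centre
- tuna_tin: flat tin, 86 mm across, 40 mm high, back right; a bystander, to be left alone; origin at its underside's centre
- apple_0: red apple, 71 mm, right; a bystander, to be left alone; origin at its underside's centre
- apple_1: red apple, 71 mm, far right; a bystander, to be left alone; origin at its underside's centre
- large_pan: the largest pan itself; origin at the centre of its underside, x and z axes as for large_grip
- medium_pan: the middle-sized pan itself; origin at the centre of its underside, x and z axes as for medium_grip
- small_pan: the smallest pan itself; origin at the centre of its underside, x and z axes as for small_grip
Not all that is in view belongs to the job. Leave any red or turquoise look-alike of the medium_pan alone.

How it is judged (in metres and radians):
On the way, in this order (a step that is already met when the one before it is completed fails the run):
1. the largest pan is home on the hook and let go (horizontal distance between large_eye and stand_centre below 0.0105 m and z of large_eye in the frame of stand_centre between 0.0485 and 0.0555 m and angle between large_eye's own z axis and vertical below 0.07 rad and contact force between large_pan and the fingers below 0.05 N), for 0.2 s.
2. the middle-sized pan is home on the hook and let go (horizontal distance between medium_eye and stand_centre below 0.0105 m and z of medium_eye in the frame of stand_centre between 0.0585 and 0.0655 m and angle between medium_eye's own z axis and vertical below 0.07 rad and contact force between medium_pan and the fingers below 0.05 N and horizontal distance between medium_pan and large_pan below 0.014 m), for 0.2 s.
3. the smallest pan is home on the hook and let go (horizontal distance between small_eye and stand_centre below 0.0105 m and z of small_eye in the frame of stand_centre between 0.0685 and 0.0755 m and angle between small_eye's own z axis and vertical below 0.07 rad and contact force between small_pan and the fingers below 0.05 N and horizontal distance between small_pan and medium_pan below 0.014 m), for 0.2 s.
At the end, for the whole second after the job is handed in: All three rings are over the hook (within 10.5 mm of the stand's centre point in plan), at home height within 3.5 mm (52, 62, 72 mm above the plate, largest first), level within 0.07 rad, each pan within 14 mm of concentric with the one it stands in, at rest and let go (all of step 1 and all of step 2 and all of step 3 and linear speed of each of large_pan, medium_pan, small_pan below 0.01 m/s); the robot touches nothing.
It fails at once if more than 30 N on the stand or its hook (contact force between stand and anything else above 30 N).
It fails at once if a bystander (mug, honey jar, spice jar, tin, apple) is moved by more than 20 mm (distance of any of mug, honey, pepper, tuna_tin, apple_0, apple_1 from where it was at the start of the episode above 0.02 m).
It also fails if it takes over 72 s, if anything falls off the work surface, if the arm or the gripper's body presses on something with over 40 N, if the wrist force passes 120 N, or if a joint passes its speed limit or range.

### The arm

A 6-joint arm with a two-finger parallel gripper is mounted at the origin on a cart in front of the work surface, level with it; the furniture and walls round the work are solid. World frame = base frame: x ahead of the robot, y to its left, z up, the work surface at z = 0. Lengths are in m, angles in degrees, forces in N, time in s.
With the tool pointing down it reaches from about 0.35 to 0.875 m from the base axis. Payload 4.2 kg.
Tool frame: the origin (TCP) lies at the very end of the fingers, on their centre line; the grasp point (between the pads) lies 19 mm behind it; z points along the fingers, y is the line along which they close (so a half turn about z gives the same grasp; the last joint's range is limited). The gripper opens to 87 mm and grips with 3 to 60 N. Pads are 19 mm wide; open, the fingers measure 117 mm over their backs; the gripper's body (75 mm by 190 mm) begins 51 mm behind the grasp point.
Start: joints at [83.228, 22.042, 0.453, 0, -68.411, -14.817], TCP at [0.23, 0.581, 0.223] pointing down, gripper open.
Joint ranges: [-179.83, 179.83], [-69.29, 118.12], [-61.27, 80.66], [-181.25, 117.63], [-171.15, -9.14], [-177.46, 177.46]. Speed limits (degrees/s): [159.86, 159.86, 180, 180, 180, 180].

### API

Orientations are given as a 3x3 rotation matrix whose columns are the frame's x, y, z axes.
In Python, from station import monitor, cams, ticket gives the robot as it stands.
- The arm moves only by the tool drive_tool, never from a script. Its argument "moves" is a list of rows, each an object with "delta_pos": the shift along the tool's x, y, z in mm, a list of three; "turn": the turn about the tool's z in rad; "claw": the opening, from 0 (shut) to 1 (fully open). A call has 1 to 12 rows; each row shifts and turns the commanded pose from where the row before left it, along the tool's axes as they then stand; what a row does not reach is not made up. A row lasts 1/8 s, in which the tool goes at most 62.5 mm and 10.7 degrees, less where a joint would pass 70% of its speed; a pose out of reach is approached as far as the arm can. A call is refused whole if a number of a shift passes 62.5 or a number of a turn 0.188, either way. A call with a gripper value outside its range is refused whole. The fingers move at their own pace and stop on an object; the grip force is fixed at half the most. Time passes only in rows, so rows that do not move let the fingers close. It gives the time, the measured TCP pose, the force, the opening and the grip force at its end, in the units of the state.
- monitor.sense(): the state, without advancing time (a new reading comes with each control period).
- cams.capture(name): name is "side" or "top" or "wrist"; returns a dict with "color" (420x560x3 uint8, red, green, blue), "range_z" (420x560 float32, m along the optical axis (not along the pixel's ray), 0 where there is no reading), "vertical_fov" (degrees; the focal length in pixels is half the picture's height over the tangent of half this angle, whatever the lens; pixels are square), "cx", "cy" (the principal point, pixels), "extrinsics" (4x4, takes a point from camera to world coordinates). Camera axes: x right, y down, z forward; pixel columns grow to the right and rows downward; lengths in m; the calibration is good to about 2 mm. A picture is of the moment at which its call begins.
- ticket.finish_job(): hands the job in; it is judged then, once.
The state is a dict: "time_s": time; "joints": joint angles; "joint_velocities": joint speeds; "effort": joint torques, N m; "tcp_pos": TCP position; "ee_rot": TCP orientation; "wrist_force": force on the tool from outside, world axes, zero at the start; "moment": the same for the moment, N m; "gripper_width": opening from 0.0 (shut) to 1.0 (fully open); "gripper_force": force on a finger pad.
Only numpy, scipy, OpenCV 4.12 (cv2) and the standard library are available. Lean on these libraries where they do the work, as an engineer would, in place of code of your own. Each camera call takes 0.05 s, during which the arm holds its last target. There are 200 camera calls.

## Working session

There is one attempt and no reset: what is moved stays moved. The work goes in short steps, Python scripts to look and compute and a tool call to move; the robot and the scene stay as the last step left them, time stands still between calls to the robot, and variables do not carry over. Pictures are saved under pics/ and viewed, at most 10 in all, crops included, and the job is handed in when it is done.

Besides the shell and the picture viewer there is one more tool, called as a command line: name --argument value ..., lists and objects as JSON in quotes. drive_tool: Moves the arm, as the interface text tells. Its arguments: {"type":"object","properties":{"moves":{"type":"array","items":{"type":"object","properties":{"delta_pos":{"type":"array","items":{"type":"number"}},"turn":{"type":"number"},"claw":{"type":"number"}}}}},"required":["moves"]}

```bash
ls; mkdir -p pics; python3 - <<'E'
from station import monitor,cams
import cv2,numpy as np
s=monitor.sense();print({k:np.round(v,3).tolist() for k,v in s.items()})
ims=[]
for n in("top","side"):
    c=cams.capture(n);np.savez(f"{n}0.npz",**c)
    print(n,c["vertical_fov"],c["cx"],c["cy"],np.round(c["extrinsics"],3).tolist())
    cv2.imwrite(f"pics/{n}0.png",c["color"][:,:,::-1])
E
```

```text
pics
{'time_s': 0.0, 'joints': [83.228, 22.09, 0.378, -0.029, -68.413, -14.818], 'joint_velocities': [0.024, -0.024, 0.017, -0.001, -0.0, 0.02], 'effort': [-0.001, -39.066, 18.741, 4.22, 0.011, -0.0], 'tcp_pos': [0.23, 0.581, 0.221], 'ee_rot': [[0.93, -0.368, -0.001], [-0.368, -0.93, -0.002], [0.0, 0.002, -1.0]], 'wrist_force': [0.74, -0.04, 0.709], 'moment': [0.024, 0.006, -0.006], 'gripper_force': 0.0, 'gripper_width': 1.002}
top 43.975292041791775 273.98053713853835 208.09597487936935 [[0.315, -0.894, 0.317, 0.038], [-0.949, -0.294, 0.114, -0.246], [-0.008, -0.337, -0.941, 1.538], [0.0, 0.0, 0.0, 1.0]]
side 47.75268411364118 279.08554585636074 214.6973299504712 [[0.851, -0.305, 0.427, -0.227], [-0.524, -0.52, 0.674, -1.226], [0.017, -0.798, -0.603, 1.123], [0.0, 0.0, 0.0, 1.0]]
```

View pics/top0.png

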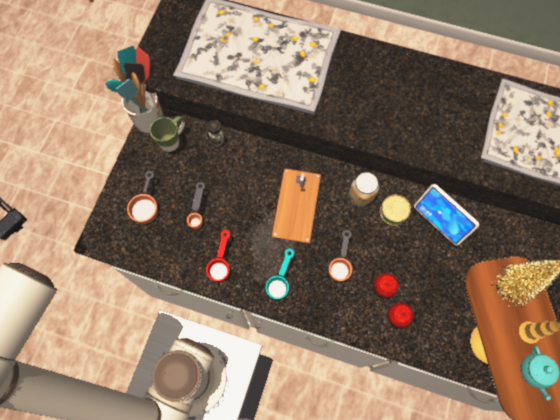

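View pics/side0.png

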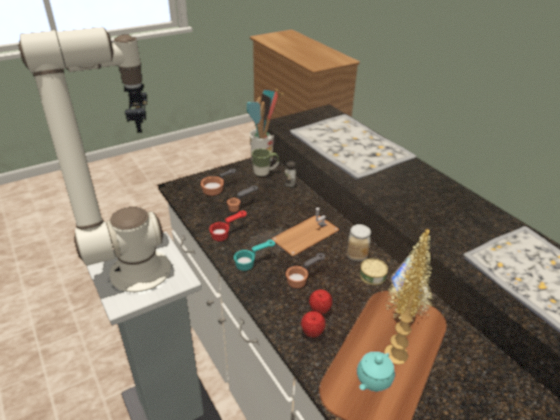

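The top view shows the large pan at (143,209) with its ring at (149,176), and the small pan at (195,221) with its ring at (200,185). The medium pan is at (340,269) with its ring at (346,235). The stand is at (297,205) with the hook at (302,181). The red and turquoise pans are decoys.

The side view shows the same layout.

```bash
cat > h.py <<'E'
import numpy as np,cv2
def load(n):
    return dict(np.load(n+".npz"))
def f(c): return c["color"].shape[0]/2/np.tan(np.radians(float(c["vertical_fov"]))/2)
def cloud(c):
    h,w=c["range_z"].shape;v,u=np.mgrid[:h,:w];z=c["range_z"]
    P=np.stack([(u-c["cx"])/f(c)*z,(v-c["cy"])/f(c)*z,z],-1)
    E=c["extrinsics"];return P@E[:3,:3].T+E[:3,3]
def ray(c,u,v,z):
    E=c["extrinsics"];d=E[:3,:3]@np.array([(u-c["cx"])/f(c),(v-c["cy"])/f(c),1]);o=E[:3,3]
    return o+d*(z-o[2])/d[2]
def proj(c,p):
    E=c["extrinsics"];q=E[:3,:3].T@(np.array(p)-E[:3,3]);return q[:2]/q[2]*f(c)+[c["cx"],c["cy"]]
E
python3 - <<'E'
from h import *
c=load("top0");W=cloud(c);z=W[...,2]
for n,(u,v) in dict(large=(143,209),small=(195,221),medium=(340,269)).items():
    r={}
    # copper mask for pan
    col=cv2.cvtColor(c["color"],cv2.COLOR_RGB2HSV)
    box=np.zeros(z.shape,bool);box[v-50:v+25,u-22:u+22]=1
    m=box&(z>0.02)&(z<0.09)&(c["range_z"]>0)
    sat=col[...,1]>90
    copper=m&sat; 
    k=cv2.findContours(copper.astype(np.uint8),cv2.RETR_EXTERNAL,cv2.CHAIN_APPROX_NONE)[0]
    k=max(k,key=cv2.contourArea);e=cv2.minEnclosingCircle(k)
    hand=m&~sat&(z>0.042)
    P=W[hand]
    print(n,"pan",e,ray(c,*e[0],0.03).round(4),"hand n",len(P),"z med",np.median(P[:,2]).round(4))
    xy=P[:,:2]; mu=xy.mean(0); d=np.linalg.svd(xy-mu)[2][0]; d*=np.sign(d[0]);t=(xy-mu)@d
    print("  ang",np.degrees(np.arctan2(d[1],d[0])).round(1),"ends",(mu+d*t.min()).round(4),(mu+d*t.max()).round(4),len(P))
m=(z>-0.01)&(z<0.03); hs=cv2.cvtColor(c["color"],cv2.COLOR_RGB2HSV)
wood=((hs[...,0]>4)&(hs[...,0]<22)&(hs[...,1]>120)&(hs[...,2]>110)).astype(np.uint8)
wood[:,:260]=0;wood[:,335:]=0;wood[:150]=0;wood[250:]=0
k=max(cv2.findContours(wood,cv2.RETR_EXTERNAL,cv2.CHAIN_APPROX_NONE)[0],key=cv2.contourArea)
pts=np.array([ray(c,u,v,0.006)[:2] for u,v in k[:,0]],np.float32)*1000
r=cv2.minAreaRect(pts);print("stand",r,cv2.boxPoints(r).round(1).tolist())
mm=(z>0.03)&(z<0.12);mm[:165]=0;mm[215:]=0;mm[:,:285]=0;mm[:,330:]=0
vv,uu=np.nonzero(mm)
for a,b in zip(uu,vv):print(a,b,W[b,a].round(3).tolist())
b=c["color"][165:290,120:365];cv2.imwrite("pics/crop.png",cv2.resize(b[:,:,::-1],None,fx=3.2,fy=3.2,interpolation=cv2.INTER_CUBIC))
E
```

```text
large pan ((141.75, 207.5), 15.421270370483398) [0.4209 0.3243 0.03  ] hand n 102 z med 0.0557
  ang 7.7 ends [0.4638 0.3291] [0.5341 0.3387] 102
small pan ((194.65516662597656, 219.91378784179688), 8.2539644241333) [0.4344 0.1541 0.03  ] hand n 210 z med 0.0592
  ang 9.4 ends [0.4545 0.159 ] [0.549  0.1746] 210
medium pan ((339.79998779296875, 268.8999938964844), 12.101749420166016) [ 0.4265 -0.3092  0.03  ] hand n 156 z med 0.0583
  ang 6.7 ends [ 0.458  -0.3042] [ 0.5383 -0.2949] 156
stand ((588.31494140625, -123.94792175292969), (235.5592803955078, 121.84412384033203), 8.434412956237793) [[462.8999938964844, -81.0], [480.70001220703125, -201.5], [713.7999877929688, -166.89999389648438], [695.9000244140625, -46.400001525878906]]
301 174 [0.677, -0.11, 0.042]
302 174 [0.679, -0.113, 0.039]
301 175 [0.669, -0.112, 0.052]
302 175 [0.674, -0.114, 0.042]
303 175 [0.674, -0.118, 0.046]
301 176 [0.665, -0.113, 0.054]
302 176 [0.666, -0.116, 0.053]
303 176 [0.67, -0.119, 0.047]
300 177 [0.665, -0.111, 0.045]
301 177 [0.664, -0.114, 0.049]
302 177 [0.666, -0.117, 0.046]
303 177 [0.664, -0.
[... 322 characters left out ...]
180 [0.635, -0.124, 0.098]
299 181 [0.635, -0.115, 0.085]
300 181 [0.63, -0.119, 0.097]
301 181 [0.632, -0.122, 0.095]
302 181 [0.636, -0.124, 0.087]
299 182 [0.635, -0.116, 0.076]
300 182 [0.632, -0.119, 0.086]
301 182 [0.634, -0.122, 0.083]
302 182 [0.638, -0.124, 0.075]
299 183 [0.63, -0.117, 0.082]
300 183 [0.632, -0.12, 0.077]
301 183 [0.631, -0.123, 0.083]
302 183 [0.647, -0.123, 0.045]
299 184 [0.632, -0.117, 0.067]
300 184 [0.63, -0.12, 0.075]
301 184 [0.632, -0.123, 0.073]
299 185 [0.632, -0.117, 0.06]
300 185 [0.629, -0.121, 0.07]
301 185 [0.632, -0.123, 0.064]
299 186 [0.632, -0.117, 0.051]
300 186 [0.633, -0.12, 0.052]
301 186 [0.633, -0.123, 0.054]
300 187 [0.632, -0.121, 0.048]
```

View pics/crop.png

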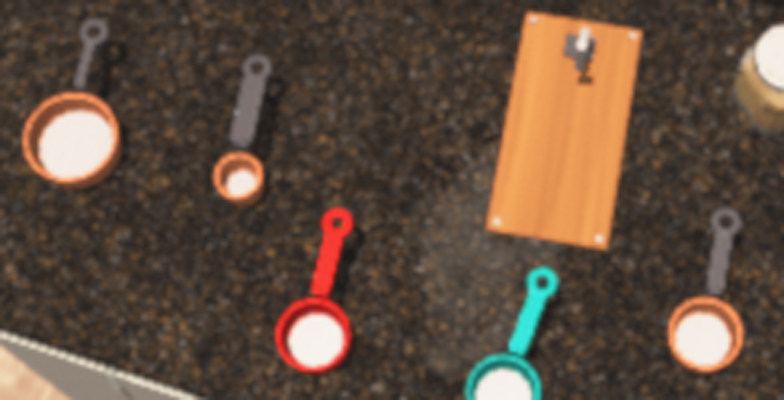

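The crop shows the prong's bright top at about (583,38), which is original pixel (302,177). The rings are at (93,31) large, (257,67) small and (726,221) medium. The sizes agree with those given. Next I move over the large handle.

drive_tool --moves '[{"turn": -0.17}, {"turn": -0.17}, {"turn": -0.17}, {"delta_pos": [28, 35, 0]}, {"delta_pos": [28, 35, 0]}, {"delta_pos": [28, 35, 0]}, {"delta_pos": [28, 35, 0]}, {"delta_pos": [28, 35, 0]}, {"delta_pos": [28, 35, 0]}, {"delta_pos": [28, 35, 0]}, {"delta_pos": [28, 35, 0]}]'

```text
invalid input
```

```bash
cat >> h.py <<'E'
def state():
    from station import monitor
    s=monitor.sense();R=np.array(s["ee_rot"])
    print("t",round(s["time_s"],2),"tcp",np.round(np.array(s["tcp_pos"])*1000,1),"yaw",np.degrees(np.arctan2(R[1,0],R[0,0])).round(2),"tilt",R[:,2].round(4),"F",np.round(s["wrist_force"],2),"w",round(s["gripper_width"],3),"q",np.round(s["joints"],1))
    return s,R
def todo(x,y,z,yaw):
    s,R=state();d=R.T@(np.array([x,y,z])*1000-np.array(s["tcp_pos"])*1000)
    a=np.degrees(np.arctan2(R[1,0],R[0,0]))-yaw
    a=np.radians(a);t=yaw;t=np.radians(t)
    X=np.array([np.cos(t),np.sin(t)]);Y=np.array([np.sin(t),-np.cos(t)])
    dw=np.array([x,y,z])*1000-np.array(s["tcp_pos"])*1000
    print("now-axes",d.round(1),"turn",round(a,4),"after-turn axes",(X@dw[:2]).round(1),(Y@dw[:2]).round(1),(-dw[2]).round(1))
E
python3 - <<'E'
from h import *
from station import cams
state()
c=cams.capture("wrist");np.savez("w1.npz",**c);print(c["vertical_fov"],c["extrinsics"].round(3).tolist())
cv2.imwrite("pics/w1.png",c["color"][:,:,::-1])
E
```

```text
t 0.1 tcp [229.7 580.6 221.6] yaw -21.6 tilt [-6.0e-04 -1.9e-03 -1.0e+00] F [0.87 0.18 0.04] w 1.002 q [ 83.2  22.1   0.4  -0.  -68.4 -14.8]
68.72009257811246 [[-0.367, -0.892, -0.264, 0.304], [-0.93, 0.353, 0.102, 0.551], [0.002, 0.283, -0.959, 0.384], [0.0, 0.0, 0.0, 1.0]]
```

View pics/w1.png

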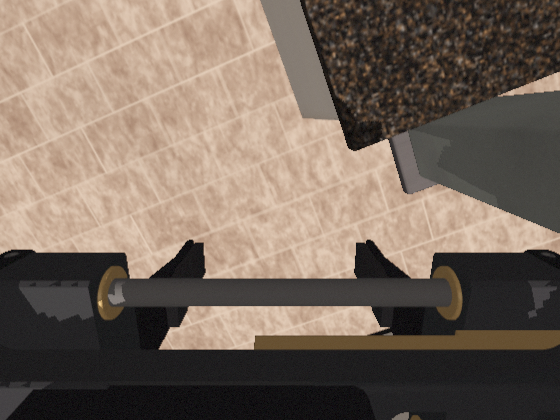

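The wrist view shows only the floor and the counter's corner, because the call was refused and nothing moved. I'll repeat it with every row complete.

drive_tool --moves '[{"delta_pos": [0, 0, 0], "turn": -0.17, "claw": 1}, {"delta_pos": [0, 0, 0], "turn": -0.17, "claw": 1}, {"delta_pos": [0, 0, 0], "turn": -0.17, "claw": 1}, {"delta_pos": [28, 35, 0], "turn": 0, "claw": 1}, {"delta_pos": [28, 35, 0], "turn": 0, "claw": 1}, {"delta_pos": [28, 35, 0], "turn": 0, "claw": 1}, {"delta_pos": [28, 35, 0], "turn": 0, "claw": 1}, {"delta_pos": [28, 35, 0], "turn": 0, "claw": 1}, {"delta_pos": [28, 35, 0], "turn": 0, "claw": 1}, {"delta_pos": [28, 35, 0], "turn": 0, "claw": 1}, {"delta_pos": [28, 35, 0], "turn": 0, "claw": 1}]'

```text
time_s: 1.52
tcp_pos: [0.4899, 0.3322, 0.2223]
ee_rot: [[0.991, 0.133, -0.0], [0.133, -0.991, -0.0], [-0.0, 0.0, -1.0]]
wrist_force: [0.9, 1.1, 0.0]
gripper_width: 1.0
gripper_force: 0.0
```

```bash
python3 - <<'E'
from h import *
from station import cams
todo(0.4895,0.3325,0.033,7.7)
c=cams.capture("wrist");np.savez("w1.npz",**c);print(c["vertical_fov"],c["extrinsics"].round(3).tolist())
cv2.imwrite("pics/w2.png",c["color"][:,:,::-1])
E
```

```text
t 1.52 tcp [489.9 332.2 222.3] yaw 7.64 tilt [-4.e-04 -3.e-04 -1.e+00] F [0.86 1.06 0.03] w 1.0 q [ 49.8  18.9  -4.4  -0.  -66.8  47.8]
now-axes [ -0.3  -0.4 189.3] turn -0.0011 after-turn axes -0.4 -0.4 189.3
68.72009257811246 [[0.134, -0.95, -0.281, 0.569], [-0.991, -0.128, -0.037, 0.341], [-0.001, 0.283, -0.959, 0.384], [0.0, 0.0, 0.0, 1.0]]
```

View pics/w2.png

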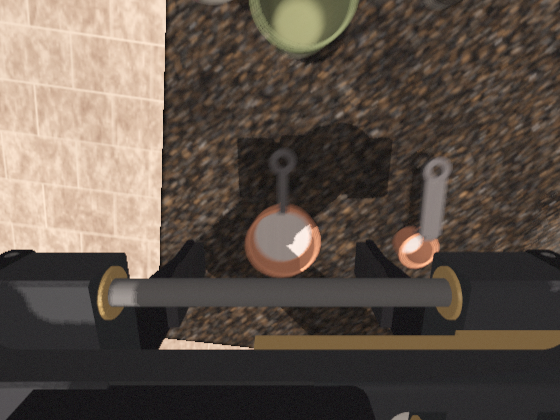

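The wrist view shows the large ring at (283,161) and its pan at (283,241). The small ring is at (437,168) and its pan at (416,247). I'll refine both from this view.

```bash
cat >> h.py <<'E'
def ringpan(c,box,zt,zpan,r_out=0.014):
    """box u0,u1,v0,v1 ; eye from handle-height depth mask, pan from copper mask at rim height zpan"""
    W=cloud(c);z=W[...,2];hs=cv2.cvtColor(c["color"],cv2.COLOR_RGB2HSV)
    u0,u1,v0,v1=box;m=np.zeros(z.shape,bool);m[v0:v1,u0:u1]=1
    m&=c["range_z"]>0
    h=m&(abs(z-zt)<0.009)&(hs[...,1]<90)
    n,lab,st,_=cv2.connectedComponentsWithStats(h.astype(np.uint8));k=1+np.argmax(st[1:,4]);h=lab==k
    vv,uu=np.nonzero(h);P=np.array([ray(c,a,b,zt)[:2] for a,b in zip(uu,vv)])
    mu=P.mean(0);d=np.linalg.svd(P-mu)[2][0];d*=np.sign(d[0]);n_=np.array([-d[1],d[0]])
    t=(P-mu)@d;s=(P-mu)@n_
    end=t>t.max()-0.026;sc=(s[end].min()+s[end].max())/2
    rt=P[end];(cx,cy),r=cv2.minEnclosingCircle((rt*1000).astype(np.float32))
    eye_end=mu+d*(t.max()-r_out)+n_*sc
    print("eye by end",eye_end.round(4),"ring circle",round(cx,1),round(cy,1),round(r,1),"ang",np.degrees(np.arctan2(d[1],d[0])).round(2),"z med",np.median(z[h]).round(4),"len",np.ptp(t).round(4))
    cp=m&(hs[...,1]>90)&(z>0.02)&(z<0.06)
    k=max(cv2.findContours(cp.astype(np.uint8),cv2.RETR_EXTERNAL,cv2.CHAIN_APPROX_NONE)[0],key=cv2.contourArea)
    Q=np.array([ray(c,a,b,zpan)[:2] for a,b in k[:,0]],np.float32)*1000
    (px,py),pr=cv2.minEnclosingCircle(Q);e=eye_end*1000-[px,py]
    print("   pan",round(px,1),round(py,1),"r",round(pr,1),"eye-pan",np.hypot(*e).round(1),np.degrees(np.arctan2(e[1],e[0])).round(2))
E
python3 - <<'E'
from h import *
c=load("w1")
ringpan(c,(235,335,140,290),0.056,0.036)
ringpan(c,(385,470,140,280),0.060,0.036)
E
```

```text
eye by end [0.5218 0.3344] ring circle 522.3 334.4 13.9 ang 8.27 z med 0.0559 len 0.0721
   pan 423.7 321.0 r 48.3 eye-pan 99.0 7.78
eye by end [0.535  0.1713] ring circle 534.2 171.6 15.9 ang 10.14 z med 0.0593 len 0.093
   pan 438.2 153.5 r 27.4 eye-pan 98.4 10.39
```

drive_tool --moves '[{"delta_pos": [1, 2.3, 30], "turn": -0.006, "claw": 1}, {"delta_pos": [0, 0, 40], "turn": 0, "claw": 0.6}, {"delta_pos": [0, 0, 40], "turn": 0, "claw": 0.6}, {"delta_pos": [0, 0, 40], "turn": 0, "claw": 0.6}, {"delta_pos": [0, 0, 25], "turn": 0, "claw": 0.6}, {"delta_pos": [0, 0, 14], "turn": 0, "claw": 0.6}, {"delta_pos": [0, 0, 0], "turn": 0, "claw": 0}, {"delta_pos": [0, 0, 0], "turn": 0, "claw": 0}, {"delta_pos": [0, 0, 0], "turn": 0, "claw": 0}, {"delta_pos": [0, 0, 0], "turn": 0, "claw": 0}]'

```text
time_s: 2.82
tcp_pos: [0.4907, 0.3315, 0.0344]
ee_rot: [[0.99, 0.139, 0.001], [0.139, -0.99, 0.001], [0.001, -0.001, -1.0]]
wrist_force: [0.3, -0.3, 0.3]
gripper_width: 0.231
gripper_force: 0.0
```

drive_tool --moves '[{"delta_pos": [0, 0, 0], "turn": 0, "claw": 0}, {"delta_pos": [0, 0, 0], "turn": 0, "claw": 0}, {"delta_pos": [0, 0, 0], "turn": 0, "claw": 0}, {"delta_pos": [0, 0, -5], "turn": 0, "claw": 0}, {"delta_pos": [0, 0, -15], "turn": 0, "claw": 0}, {"delta_pos": [0, 0, -30], "turn": 0, "claw": 0}, {"delta_pos": [0, 0, -30], "turn": 0, "claw": 0}, {"delta_pos": [0, 0, -20], "turn": 0, "claw": 0}, {"delta_pos": [0, 0, -10], "turn": 0, "claw": 0}, {"delta_pos": [0, 0, 0], "turn": 0, "claw": 0}]'

```text
time_s: 4.08
tcp_pos: [0.4905, 0.3314, 0.1442]
ee_rot: [[0.99, 0.139, 0.001], [0.139, -0.99, 0.001], [0.001, -0.001, -1.0]]
wrist_force: [-0.5, -0.7, -2.9]
gripper_width: 0.109
gripper_force: 30.0
```

```bash
cat >> h.py <<'E'
def dark(c,box,zt,tol=0.02,smax=90):
    """gray things in a box near height zt -> world pts by depth"""
    W=cloud(c);z=W[...,2];hs=cv2.cvtColor(c["color"],cv2.COLOR_RGB2HSV)
    u0,u1,v0,v1=box;m=np.zeros(z.shape,bool);m[v0:v1,u0:u1]=1
    return m&(c["range_z"]>0)&(abs(z-zt)<tol)&(hs[...,1]<smax),W
E
python3 - <<'E'
from h import *
from station import cams
state()
c=cams.capture("wrist");np.savez("w3.npz",**c)
cv2.imwrite("pics/w3.png",c["color"][:,:,::-1])
E
```

```text
t 4.08 tcp [490.5 331.4 144.2] yaw 7.97 tilt [ 8.0e-04  1.1e-03 -1.0e+00] F [-0.46 -0.72 -2.86] w 0.109 q [ 49.7  22.6 -10.7  -0.  -56.6  48.3]
```

View pics/w3.png

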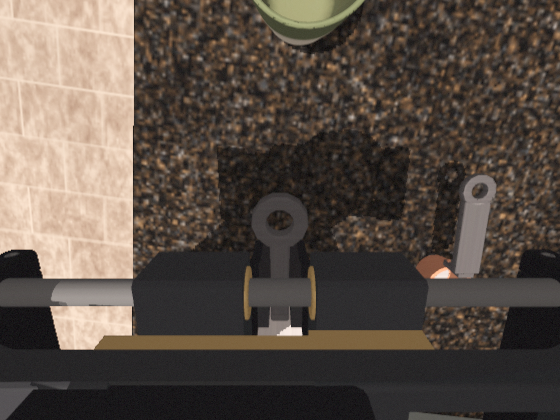

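The large pan is held. Its ring is in view at (279,219), hole included, and the handle is straight in the jaws.

```bash
cat >> h.py <<'E'
def heldring(c,s,R,ztop=None,box=(230,330,170,255)):
    tcp=np.array(s["tcp_pos"]);zt=tcp[2]+0.023 if ztop is None else ztop
    m,W=dark(c,box,zt,0.02)
    n,lab,st,_=cv2.connectedComponentsWithStats(m.astype(np.uint8));k=1+np.argmax(st[1:,4]);m=lab==k
    T=(W[m]-tcp)@R  # tool axes
    A=np.c_[T[:,:2],np.ones(len(T))];co=np.linalg.lstsq(A,T[:,2],rcond=None)[0]
    top=T[T[:,0]>T[:,0].max()-0.024]
    y=top[:,1]
    cx,cy=T[:,0].max()-0.014,(y.min()+y.max())/2
    print("ring tool x,y mm",cx*1e3,cy*1e3,"width",np.ptp(y)*1e3,"top z in tool",np.median(top[:,2])*1e3,"slopes",co[:2].round(3))
    # hole by contour
    f8=m.astype(np.uint8);ks,hi=cv2.findContours(f8,cv2.RETR_CCOMP,cv2.CHAIN_APPROX_NONE)
    for k,h in zip(ks,hi[0]):
        if h[3]>=0 and len(k)>15:
            (u,v),r=cv2.minEnclosingCircle(k);p=(ray(c,u,v,zt)-tcp)@R;print("hole px",round(u,1),round(v,1),round(r,1),"tool",(p*1e3).round(1))
    (u,v),r=cv2.minEnclosingCircle(np.argwhere(m)[:,::-1][T[:,0]>T[:,0].max()-0.026].astype(np.float32));p=(ray(c,u,v,zt)-tcp)@R
    print("outer px",round(u,1),round(v,1),round(r,1),"tool",(p*1e3).round(1))
    return m
E
python3 - <<'E'
from h import *
s,R=state();c=load("w3");heldring(c,s,R)
ringpan(c,(420,520,165,275),0.060,0.036)
E
```

```text
t 4.12 tcp [490.  331.  143.2] yaw 7.96 tilt [-8.e-04 -3.e-04 -1.e+00] F [-0.59 -0.14 -3.81] w 0.112 q [ 49.7  22.6 -10.8  -0.  -56.6  48.3]
ring tool x,y mm 31.63565443170417 1.371500969598826 width 27.60728957404526 top z in tool -25.142854059188878 slopes [-0.294  0.006]
hole px 279.5 219.0 13.6 tool [ 32.7   1.3 -23. ]
outer px 279.5 220.2 28.9 tool [ 32.1   1.3 -23. ]
eye by end [0.5353 0.1723] ring circle 534.1 172.1 16.3 ang 10.16 z med 0.0593 len 0.0914
   pan 452.6 171.1 r 14.8 eye-pan 82.7 0.85
```

```bash
python3 - <<'E'
from h import *
s,R=state();c=load("w3");m,W=dark(c,(250,312,192,250),0.167,0.03)
T=(W[m]-np.array(s["tcp_pos"]))@R*1e3
for v in range(192,250,4):
    q=m[v];p=(W[v][q]-np.array(s["tcp_pos"]))@R*1e3
    if len(p):print(v,len(p),np.median(p,0).round(1))
# other view: side cam pan tilt
d=load("w1");
E
```

```text
t 4.12 tcp [490.  331.  143.2] yaw 7.96 tilt [-8.e-04 -3.e-04 -1.e+00] F [-0.59 -0.14 -3.81] w 0.112 q [ 49.7  22.6 -10.8  -0.  -56.6  48.3]
192 14 [ 45.3   1.3 -20. ]
196 30 [ 44.6   1.3 -24.9]
200 42 [ 42.9   1.3 -25.8]
204 47 [ 41.    1.1 -25.9]
208 52 [ 39.    1.3 -25.7]
212 39 [ 37.   -2.7 -25.6]
216 32 [ 35.1   1.3 -25.7]
220 30 [ 33.    1.3 -25.4]
224 36 [ 30.9   1.3 -25.2]
228 40 [ 28.7   1.3 -24.7]
232 51 [ 26.5   1.1 -24.4]
236 47 [ 24.5   1.1 -24.5]
240 48 [ 22.4   1.3 -24.5]
244 50 [ 20.1   1.3 -23.9]
248 52 [ 13.6   1.3 -13.9]
```

drive_tool --moves '[{"delta_pos": [0, 20, 0], "turn": -0.008, "claw": 0}, {"delta_pos": [0, 40, 0], "turn": 0, "claw": 0}, {"delta_pos": [0, 50, 0], "turn": 0, "claw": 0}, {"delta_pos": [0, 50, 0], "turn": 0, "claw": 0}, {"delta_pos": [0, 50, 0], "turn": 0, "claw": 0}, {"delta_pos": [0, 50, 0], "turn": 0, "claw": 0}, {"delta_pos": [0, 50, 0], "turn": 0, "claw": 0}, {"delta_pos": [0, 50, 0], "turn": 0, "claw": 0}, {"delta_pos": [0, 50, 0], "turn": 0, "claw": 0}, {"delta_pos": [0, 35, 0], "turn": 0, "claw": 0}, {"delta_pos": [0, 17, 0], "turn": 0, "claw": 0}, {"delta_pos": [0, 5, 0], "turn": 0, "claw": 0}]'

```text
time_s: 5.62
tcp_pos: [0.558, -0.1317, 0.1428]
ee_rot: [[0.989, 0.145, -0.002], [0.145, -0.989, 0.0], [-0.002, -0.001, -1.0]]
wrist_force: [0.4, 1.0, -3.4]
gripper_width: 0.109
gripper_force: 30.0
```

drive_tool --moves '[{"delta_pos": [0, 0, 0], "turn": 0, "claw": 0}, {"delta_pos": [0, 0, 0], "turn": 0, "claw": 0}]'

```text
time_s: 5.88
tcp_pos: [0.5587, -0.1298, 0.1435]
ee_rot: [[0.989, 0.148, -0.0], [0.148, -0.989, 0.0], [-0.0, -0.0, -1.0]]
wrist_force: [1.2, -0.5, -2.8]
gripper_width: 0.111
gripper_force: 30.0
```

```bash
python3 - <<'E'
from h import *
from station import cams
s,R=state()
c=cams.capture("wrist");np.savez("w4.npz",**c)
heldring(c,s,R)
cv2.imwrite("pics/w4.png",c["color"][:,:,::-1])
E
```

```text
t 5.88 tcp [ 558.7 -129.8  143.5] yaw 8.51 tilt [-2.e-04  2.e-04 -1.e+00] F [ 1.24 -0.46 -2.75] w 0.111 q [  3.1  21.  -13.3  -0.  -55.7  95.4]
ring tool x,y mm 31.03721066410664 1.4020600997624693 width 26.86102813763598 top z in tool -24.375847945602096 slopes [-0.299 -0.001]
hole px 279.0 220.5 14.2 tool [ 31.8   1.4 -23. ]
outer px 279.2 220.1 28.6 tool [ 32.    1.5 -23. ]
```

View pics/w4.png

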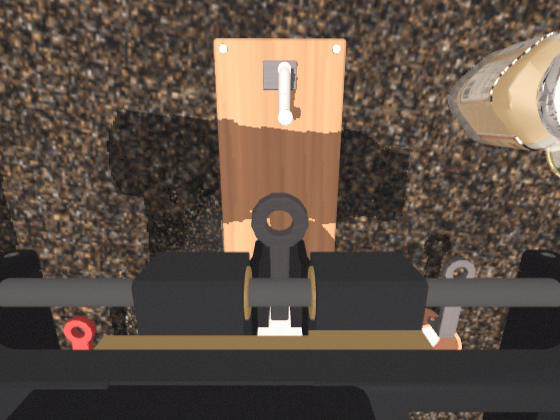

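The held ring's hole is at (279,220). The prong's flat top is at about (285,117), with the hook's rear post near (285,68).

```bash
python3 - <<'E'
from h import *
s,R=state();tcp=np.array(s["tcp_pos"])
c=load("w4");W=cloud(c);z=W[...,2]
for lo in (0.093,0.096,0.098):
    m=np.zeros(z.shape,bool);m[100:130,270:300]=1;m&=(z>lo)&(z<0.108)
    vv,uu=np.nonzero(m);u,v=(uu.min()+uu.max())/2,(vv.min()+vv.max())/2
    (cu,cv_),r=cv2.minEnclosingCircle(np.c_[uu,vv].astype(np.float32))
    p=ray(c,cu,cv_,0.1);print(lo,len(uu),(u,v),cu,cv_,r,"world",p.round(4),"tool",((p-tcp)@R*1e3).round(1),np.median(z[m]))
heldring(c,s,R,ztop=tcp[2]+0.025)
# sub-image print rows of grey
g=cv2.cvtColor(c["color"],cv2.COLOR_RGB2GRAY)
print(g[106:128:2,272:300:2]); print((z[106:128:2,272:300:2]*1000).astype(int))
# plate in wrist view
hs=cv2.cvtColor(c["color"],cv2.COLOR_RGB2HSV)
pts=np.array([ray(c,u,v,0.006) for u,v in ((216,40),(343,40))]);print(pts.round(4))
E
```

```text
t 5.92 tcp [ 558.7 -129.7  143.6] yaw 8.52 tilt [ 0.e+00  2.e-04 -1.e+00] F [-0.23 -0.   -3.75] w 0.106 q [  3.1  21.  -13.3  -0.  -55.7  95.4]
0.093 187 (np.float64(285.0), np.float64(116.5)) 285.0 116.57142639160156 7.69319486618042 world [ 0.6381 -0.123   0.1   ] tool [79.5  5.1 43.6] 0.09993602222361028
0.096 187 (np.float64(285.0), np.float64(116.5)) 285.0 116.57142639160156 7.69319486618042 world [ 0.6381 -0.123   0.1   ] tool [79.5  5.1 43.6] 0.09993602222361028
0.098 186 (np.float64(285.0), np.float64(116.5)) 285.0 116.57142639160156 7.69319486618042 world [ 0.6381 -0.123   0.1   ] tool [79.5  5.1 43.6] 0.09993693280144898
ring tool x,y mm 30.96541673513663 1.431654422856126 width 26.861161558791117 top z in tool -24.288554180052476 slopes [-0.278  0.001]
hole px 279.0 220.5 14.2 tool [ 32.4   1.4 -25. ]
outer px 279.2 220.1 28.6 tool [ 32.6   1.5 -25. ]
[[209 207 206 203 247 255 255 248 229 135 124 168 211 210]
 [209 206 206 204 246 255 255 248 229 136 126 123 119 120]
 [209 207 206 204 245 255 255 255 243 127 126 121 119 118]
 [209 207 207 201 255 255 255 255 255 246 124 12
[... 429 characters left out ...]
6   5   5  46  47  48  48  48  48  44   5   6   5   6]
 [  5   5   6  46  48  48  49  49  47  45   6   6   6   5]
 [  6   5   6  46  47 100  99 100 100   6   5   6   5   5]
 [  7   5   5  44  99 100  99 100  99  98   5   6   6   7]
 [  5   4   5  99 100 100  99 100 100  99   5   5   5   5]
 [  5   6   6 100  99 100  99 101  98  98 100   5   6   4]
 [  5   7   6  98  99 100 100  99 100  98 100   6   6   6]
 [  6   4   5   4 101  99  99  99  99  99   5   7   6   4]
 [  4   7   5   5 100 305 101 100  99 100   6   5   6   5]
 [  6   6   5   6   6   5 100 100   6   6   6   5   4   5]
 [  5   5   6   6   5   5   7   5   6   6   5   5   5   5]]
[[ 0.6931 -0.0548  0.006 ]
 [ 0.7096 -0.1649  0.006 ]]
```

drive_tool --moves '[{"delta_pos": [5, 1, 10], "turn": 0.002, "claw": 0}, {"delta_pos": [8, 1, 15], "turn": 0, "claw": 0}, {"delta_pos": [7, 1.6, 15], "turn": 0, "claw": 0}, {"delta_pos": [3, 0, 8], "turn": 0, "claw": 0}, {"delta_pos": [0, 0, 2], "turn": 0, "claw": 0}, {"delta_pos": [0, 0, 0], "turn": 0, "claw": 0}, {"delta_pos": [0, 0, 0], "turn": 0, "claw": 0}]'

```text
time_s: 6.8
tcp_pos: [0.5823, -0.131, 0.0942]
ee_rot: [[0.989, 0.145, 0.001], [0.145, -0.989, -0.0], [0.001, 0.0, -1.0]]
wrist_force: [0.3, -0.3, -3.0]
gripper_width: 0.113
gripper_force: 30.0
```

```bash
cat >> h.py <<'E'
def prong(c,s,R,box):
    tcp=np.array(s["tcp_pos"]);z=cloud(c)[...,2];m=np.zeros(z.shape,bool);u0,u1,v0,v1=box;m[v0:v1,u0:u1]=1
    m&=(abs(z-0.1)<0.004);m=cv2.morphologyEx(m.astype(np.uint8),cv2.MORPH_OPEN,np.ones((3,3)))
    n,lab,st,_=cv2.connectedComponentsWithStats(m);k=1+np.argmax(st[1:,4]);vv,uu=np.nonzero(lab==k)
    (u,v),r=cv2.minEnclosingCircle(np.c_[uu,vv].astype(np.float32));p=ray(c,u,v,0.1)
    print("prong px",round(u,1),round(v,1),round(r,1),"n",len(uu),"world",p.round(4),"tool",((p-tcp)@R*1e3).round(1))
E
python3 - <<'E'
from h import *
from station import cams
s,R=state()
c=cams.capture("wrist");np.savez("w5.npz",**c)
heldring(c,s,R,ztop=s["tcp_pos"][2]+0.025)
prong(c,s,R,(250,320,100,215))
E
```

```text
t 6.8 tcp [ 582.3 -131.    94.2] yaw 8.32 tilt [ 0.0011 -0.     -1.    ] F [ 0.3  -0.31 -2.96] w 0.113 q [  2.9  26.1 -13.2   0.  -50.6  95.5]
ring tool x,y mm 30.910418780934798 1.3661784811073563 width 26.952388352071598 top z in tool -25.00235775403911 slopes [-0.298  0.   ]
hole px 279.5 220.0 13.6 tool [ 32.7   1.6 -25. ]
outer px 279.2 220.5 28.8 tool [ 32.5   1.5 -25. ]
prong px 276.7 163.3 9.9 n 294 world [ 0.6384 -0.123   0.1   ] tool [56.7  0.1 -5.7]
```

drive_tool --moves '[{"delta_pos": [6, -0.7, 0], "turn": 0, "claw": 0}, {"delta_pos": [10, -0.7, 0], "turn": 0, "claw": 0}, {"delta_pos": [6, 0, 0], "turn": 0, "claw": 0}, {"delta_pos": [2, 0, 0], "turn": 0, "claw": 0}, {"delta_pos": [0, 0, 4], "turn": 0, "claw": 0}, {"delta_pos": [0, 0, 3], "turn": 0, "claw": 0}, {"delta_pos": [0, 0, 0], "turn": 0, "claw": 0}]'

```text
time_s: 7.72
tcp_pos: [0.605, -0.1262, 0.0861]
ee_rot: [[0.989, 0.145, -0.001], [0.145, -0.99, 0.0], [-0.001, -0.0, -1.0]]
wrist_force: [0.2, 0.7, -2.7]
gripper_width: 0.109
gripper_force: 30.0
```

```bash
python3 - <<'E'
from h import *
from station import cams
s,R=state()
c=cams.capture("wrist");np.savez("w6.npz",**c)
heldring(c,s,R,ztop=s["tcp_pos"][2]+0.025)
cv2.imwrite("pics/w6.png",cv2.resize(c["color"][175:265,220:340,::-1],None,fx=5,fy=5))
E
```

```text
t 7.72 tcp [ 605.  -126.2   86.1] yaw 8.31 tilt [-0.0012  0.     -1.    ] F [ 0.17  0.68 -2.7 ] w 0.109 q [  3.2  28.4 -10.4  -0.  -51.2  95.1]
ring tool x,y mm 31.2610116028169 1.5846359227257232 width 27.474876010603925 top z in tool -24.841828610341047 slopes [-0.281  0.002]
hole px 279.5 220.0 13.6 tool [ 32.7   1.6 -25. ]
outer px 279.5 220.5 29.0 tool [ 32.5   1.6 -25. ]
```

View pics/w6.png

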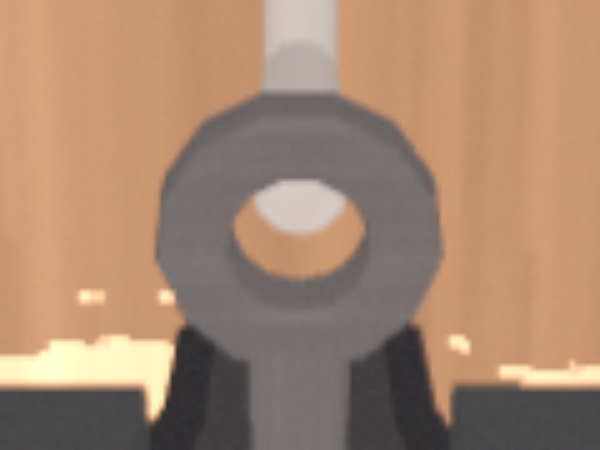

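The prong shows through the hole, centred sideways. Its near edge is at crop row 235, so it still sits a little ahead of or below the hole. I'll compute the remaining shift.

```bash
python3 - <<'E'
from h import *
s,R=state();tcp=np.array(s["tcp_pos"]);c=load("w6")
for u,v in((280,222),(270.5,214),(289.5,214)):
    p=ray(c,u,v,0.1);print(((p-tcp)@R*1e3).round(1))
E
```

```text
t 7.78 tcp [ 605.3 -126.2   86.4] yaw 8.32 tilt [-5.e-04 -0.e+00 -1.e+00] F [-0.1  -0.84 -2.58] w 0.109 q [  3.2  28.4 -10.4   0.  -51.2  95.1]
[ 27.7   1.8 -13.7]
[ 31.9  -3.  -13.7]
[ 31.9   6.6 -13.7]
```

drive_tool --moves '[{"delta_pos": [0, 0, 2], "turn": 0, "claw": 0}, {"delta_pos": [0, 0, 2], "turn": 0, "claw": 0}, {"delta_pos": [0, 0, 2], "turn": 0, "claw": 0}, {"delta_pos": [0, 0, 2], "turn": 0, "claw": 0}, {"delta_pos": [0, 0, 0], "turn": 0, "claw": 0}]'

```text
time_s: 8.4
tcp_pos: [0.6056, -0.1261, 0.0783]
ee_rot: [[0.989, 0.145, -0.0], [0.145, -0.989, 0.0], [-0.0, -0.0, -1.0]]
wrist_force: [-0.1, -0.0, -2.5]
gripper_width: 0.113
gripper_force: 30.0
```

drive_tool --moves '[{"delta_pos": [0, 0, 3], "turn": 0, "claw": 0}, {"delta_pos": [0, 0, 4], "turn": 0, "claw": 0}, {"delta_pos": [0, 0, 5], "turn": 0, "claw": 0}, {"delta_pos": [0, 0, 5], "turn": 0, "claw": 0}, {"delta_pos": [0, 0, 5], "turn": 0, "claw": 0}, {"delta_pos": [0, 0, 3], "turn": 0, "claw": 0}, {"delta_pos": [0, 0, 0], "turn": 0, "claw": 0}]'

```text
time_s: 9.28
tcp_pos: [0.6057, -0.1261, 0.0532]
ee_rot: [[0.989, 0.145, -0.0], [0.145, -0.989, -0.0], [-0.0, -0.0, -1.0]]
wrist_force: [1.0, 0.5, -4.1]
gripper_width: 0.108
gripper_force: 30.0
```

drive_tool --moves '[{"delta_pos": [0, 0, 2], "turn": 0, "claw": 0}, {"delta_pos": [0, 0, 2], "turn": 0, "claw": 0}, {"delta_pos": [0, 0, 1], "turn": 0, "claw": 0}, {"delta_pos": [0, 0, 0], "turn": 0, "claw": 0}]'

```text
time_s: 9.78
tcp_pos: [0.6062, -0.1262, 0.0491]
ee_rot: [[0.989, 0.145, 0.001], [0.145, -0.989, -0.0], [0.001, 0.0, -1.0]]
wrist_force: [1.3, 0.1, 0.1]
gripper_width: 0.111
gripper_force: 30.0
```

drive_tool --moves '[{"delta_pos": [0, 0, 2], "turn": 0, "claw": 0}, {"delta_pos": [0, 0, 1], "turn": 0, "claw": 0}, {"delta_pos": [0, 0, 0], "turn": 0, "claw": 0}]'

```text
time_s: 10.15
tcp_pos: [0.6063, -0.1261, 0.046]
ee_rot: [[0.989, 0.145, 0.001], [0.145, -0.989, -0.0], [0.001, 0.0, -1.0]]
wrist_force: [3.4, 0.6, 2.1]
gripper_width: 0.114
gripper_force: 30.0
```

drive_tool --moves '[{"delta_pos": [0, 0, 1], "turn": 0, "claw": 0}, {"delta_pos": [0, 0, 1], "turn": 0, "claw": 0}, {"delta_pos": [0, 0, 0], "turn": 0, "claw": 0}]'

```text
time_s: 10.52
tcp_pos: [0.6054, -0.1261, 0.0434]
ee_rot: [[0.989, 0.145, -0.0], [0.145, -0.989, 0.0], [-0.0, -0.0, -1.0]]
wrist_force: [2.5, -0.1, 1.5]
gripper_width: 0.106
gripper_force: 30.0
```

drive_tool --moves '[{"delta_pos": [0, 0, 1], "turn": 0, "claw": 0}, {"delta_pos": [0, 0, 1], "turn": 0, "claw": 0}, {"delta_pos": [0, 0, 0], "turn": 0, "claw": 0}]'

```text
time_s: 10.9
tcp_pos: [0.6053, -0.1261, 0.0413]
ee_rot: [[0.989, 0.145, -0.001], [0.145, -0.989, 0.0], [-0.001, -0.0, -1.0]]
wrist_force: [2.6, 0.8, 1.8]
gripper_width: 0.109
gripper_force: 30.0
```

drive_tool --moves '[{"delta_pos": [0, 0, 1], "turn": 0, "claw": 0}, {"delta_pos": [0, 0, 0.5], "turn": 0, "claw": 0}, {"delta_pos": [0, 0, 0], "turn": 0, "claw": 0.2}, {"delta_pos": [0, 0, 0], "turn": 0, "claw": 0.5}, {"delta_pos": [0, 0, 0], "turn": 0, "claw": 0.5}, {"delta_pos": [0, 0, 0], "turn": 0, "claw": 0.5}, {"delta_pos": [0, 0, 0], "turn": 0, "claw": 0.5}, {"delta_pos": [0, 0, 0], "turn": 0, "claw": 0.5}]'

```text
time_s: 11.9
tcp_pos: [0.6056, -0.1261, 0.0401]
ee_rot: [[0.989, 0.145, -0.0], [0.145, -0.989, 0.0], [-0.0, -0.0, -1.0]]
wrist_force: [-0.2, 0.7, 0.0]
gripper_width: 0.498
gripper_force: 0.0
```

```bash
python3 - <<'E'
from h import *
from station import cams
s,R=state()
c=cams.capture("wrist");np.savez("w7.npz",**c)
m,W=dark(c,(245,315,185,250),0.062,0.03)
for v in range(188,250,5):
    p=W[v][m[v]]
    if len(p):print(v,len(p),np.median(p,0).round(4))
E
```

```text
t 11.9 tcp [ 605.6 -126.1   40.1] yaw 8.32 tilt [-1.e-04  0.e+00 -1.e+00] F [-0.21  0.66  0.03] w 0.498 q [  3.2  31.6 -12.8  -0.  -45.6  95.1]
188 19 [ 0.6498 -0.1215  0.0489]
193 24 [ 0.6501 -0.1212  0.0606]
198 39 [ 0.648  -0.1213  0.0617]
203 47 [ 0.6456 -0.1216  0.0621]
208 53 [ 0.6427 -0.122   0.0619]
213 52 [ 0.6416 -0.1223  0.0623]
218 50 [ 0.6398 -0.1223  0.0626]
223 56 [ 0.6373 -0.1223  0.0626]
228 51 [ 0.6346 -0.1221  0.0629]
233 34 [ 0.6316 -0.1221  0.0623]
238 13 [ 0.627  -0.1184  0.0619]
```

The large pan is home: its ring's top is at 62 mm, level and released. Next is the medium pan.

drive_tool --moves '[{"delta_pos": [0, 0, -8], "turn": 0, "claw": 0.5}, {"delta_pos": [0, 0, -20], "turn": 0, "claw": 0.5}, {"delta_pos": [0, 0, -40], "turn": 0, "claw": 0.5}, {"delta_pos": [0, 0, -45], "turn": 0, "claw": 0.6}, {"delta_pos": [-15, 20, -7], "turn": 0.01, "claw": 0.6}, {"delta_pos": [-30, 34, 0], "turn": 0.01, "claw": 0.6}, {"delta_pos": [-35, 40, 0], "turn": 0, "claw": 0.6}, {"delta_pos": [-32, 38, 0], "turn": 0, "claw": 0.6}, {"delta_pos": [-20, 21, 0], "turn": 0, "claw": 0.6}, {"delta_pos": [-3, 5, 0], "turn": 0, "claw": 0.6}, {"delta_pos": [0, 0, 0], "turn": 0, "claw": 0.6}, {"delta_pos": [0, 0, 0], "turn": 0, "claw": 0.6}]'

```text
time_s: 13.45
tcp_pos: [0.4926, -0.2996, 0.1599]
ee_rot: [[0.992, 0.126, -0.0], [0.126, -0.992, 0.0], [-0.0, -0.0, -1.0]]
wrist_force: [-0.5, 0.4, 0.5]
gripper_width: 0.598
gripper_force: 0.0
```

```bash
python3 - <<'E'
from h import *
from station import cams
todo(0.495,-0.302,0.035,6.7)
c=cams.capture("wrist");np.savez("w8.npz",**c)
ringpan(c,(220,345,150,290),0.058,0.036)
E
```

```text
t 13.45 tcp [ 492.6 -299.6  159.9] yaw 7.23 tilt [-2.e-04  2.e-04 -1.e+00] F [-0.52  0.45  0.53] w 0.598 q [-15.2  20.4 -11.7  -0.  -58.  112.5]
now-axes [  2.1   2.7 124.9] turn 0.0092 after-turn axes 2.1 2.7 124.9
eye by end [ 0.5282 -0.3001] ring circle 528.9 -300.1 14.1 ang 6.59 z med 0.0579 len 0.082
   pan 440.4 -330.6 r 26.5 eye-pan 92.9 19.15
```

drive_tool --moves '[{"delta_pos": [3.9, 3, 20], "turn": 0.011, "claw": 0.6}, {"delta_pos": [0, 0, 35], "turn": 0, "claw": 0.5}, {"delta_pos": [0, 0, 35], "turn": 0, "claw": 0.5}, {"delta_pos": [0, 0, 22], "turn": 0, "claw": 0.5}, {"delta_pos": [0, 0, 13], "turn": 0, "claw": 0.5}, {"delta_pos": [0, 0, 0], "turn": 0, "claw": 0}, {"delta_pos": [0, 0, 0], "turn": 0, "claw": 0}, {"delta_pos": [0, 0, 0], "turn": 0, "claw": 0}, {"delta_pos": [0, 0, 0], "turn": 0, "claw": 0}, {"delta_pos": [0, 0, 0], "turn": 0, "claw": 0}, {"delta_pos": [0, 0, 0], "turn": 0, "claw": 0}]'

```text
time_s: 14.88
tcp_pos: [0.4972, -0.3029, 0.0358]
ee_rot: [[0.993, 0.114, 0.002], [0.114, -0.993, -0.001], [0.002, 0.001, -1.0]]
wrist_force: [0.5, 2.3, 3.4]
gripper_width: 0.176
gripper_force: 30.0
```

drive_tool --moves '[{"delta_pos": [0, 0, -5], "turn": 0, "claw": 0}, {"delta_pos": [0, 0, -20], "turn": 0, "claw": 0}, {"delta_pos": [0, 0, -35], "turn": 0, "claw": 0}, {"delta_pos": [0, 0, -35], "turn": 0, "claw": 0}, {"delta_pos": [5, -10, -20], "turn": -0.031, "claw": 0}, {"delta_pos": [15, -28, 0], "turn": 0, "claw": 0}, {"delta_pos": [20, -36, 0], "turn": 0, "claw": 0}, {"delta_pos": [20, -36, 0], "turn": 0, "claw": 0}, {"delta_pos": [16, -29, 0], "turn": 0, "claw": 0}, {"delta_pos": [8, -15, 0], "turn": 0, "claw": 0}, {"delta_pos": [2.8, -5, 0], "turn": 0, "claw": 0}, {"delta_pos": [0, 0, 0], "turn": 0, "claw": 0}]'

```text
time_s: 16.38
tcp_pos: [0.5593, -0.1333, 0.1498]
ee_rot: [[0.99, 0.144, -0.001], [0.144, -0.99, -0.0], [-0.001, -0.0, -1.0]]
wrist_force: [-0.2, -0.5, -2.5]
gripper_width: 0.178
gripper_force: 30.0
```

drive_tool --moves '[{"delta_pos": [0, 0, 0], "turn": 0, "claw": 0}, {"delta_pos": [0, 0, 0], "turn": 0, "claw": 0}]'

```text
time_s: 16.62
tcp_pos: [0.5593, -0.1337, 0.1501]
ee_rot: [[0.99, 0.144, -0.0], [0.144, -0.99, -0.0], [-0.0, 0.0, -1.0]]
wrist_force: [-0.4, 0.5, -2.1]
gripper_width: 0.178
gripper_force: 30.0
```

```bash
python3 - <<'E'
from h import *
from station import cams
s,R=state()
c=cams.capture("wrist");np.savez("w9.npz",**c)
cv2.imwrite("pics/w9.png",c["color"][:,:,::-1])
heldring(c,s,R,ztop=s["tcp_pos"][2]+0.023)
m,W=dark(c,(250,312,192,250),s["tcp_pos"][2]+0.023,0.03)
for v in range(196,250,6):
    p=(W[v][m[v]]-np.array(s["tcp_pos"]))@R*1e3
    if len(p):print(v,len(p),np.median(p,0).round(1))
prong(c,s,R,(250,320,90,190))
E
```

```text
t 16.62 tcp [ 559.3 -133.7  150.1] yaw 8.25 tilt [-1.e-04 -0.e+00 -1.e+00] F [-0.36  0.48 -2.14] w 0.178 q [  2.7  20.8 -12.6   0.  -56.6  95.6]
ring tool x,y mm 31.51146106305685 1.571463232091147 width 26.746821554404452 top z in tool -22.275563009522198 slopes [-0.191 -0.006]
hole px 279.5 217.0 13.6 tool [ 33.6   1.6 -23. ]
outer px 279.4 218.5 29.2 tool [ 32.8   1.6 -23. ]
196 38 [ 43.6   1.6 -21.9]
202 46 [ 40.9   1.6 -22.6]
208 41 [ 37.8  -1.5 -22.2]
214 31 [ 34.9  -4.4 -22.5]
220 32 [ 31.8   1.6 -22.3]
226 40 [ 28.7   1.6 -22.1]
232 48 [ 25.6   1.6 -22.1]
238 38 [ 22.6   1.6 -22.4]
244 60 [ 18.8   1.6 -21. ]
prong px 278.0 116.8 7.5 n 173 world [ 0.638  -0.1229  0.1   ] tool [79.4  0.6 50.1]
```

View pics/w9.png

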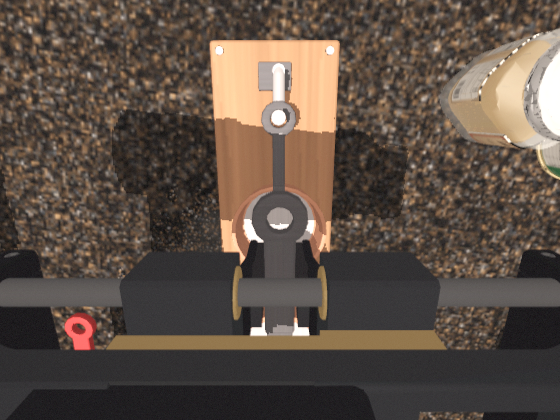

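The medium pan is held level, with its ring hole at (279,217). The prong is at (278,117) inside the large ring, and the large pan lies on the stand below.

drive_tool --moves '[{"delta_pos": [5, -0.5, 10], "turn": 0, "claw": 0}, {"delta_pos": [8, -0.5, 15], "turn": 0, "claw": 0}, {"delta_pos": [7, 0, 15], "turn": 0, "claw": 0}, {"delta_pos": [3, 0, 6], "turn": 0, "claw": 0}, {"delta_pos": [0, 0, 2], "turn": 0, "claw": 0}, {"delta_pos": [0, 0, 0], "turn": 0, "claw": 0}, {"delta_pos": [0, 0, 0], "turn": 0, "claw": 0}]'

```text
time_s: 17.55
tcp_pos: [0.5825, -0.1287, 0.1026]
ee_rot: [[0.989, 0.145, 0.001], [0.145, -0.989, -0.0], [0.001, 0.0, -1.0]]
wrist_force: [-0.5, 0.1, -2.4]
gripper_width: 0.18
gripper_force: 30.0
```

```bash
python3 - <<'E'
from h import *
from station import cams
s,R=state()
c=cams.capture("wrist");np.savez("w10.npz",**c)
heldring(c,s,R,ztop=s["tcp_pos"][2]+0.0225)
prong(c,s,R,(250,320,100,215))
E
```

```text
t 17.55 tcp [ 582.5 -128.7  102.6] yaw 8.32 tilt [ 0.0011 -0.     -1.    ] F [-0.47  0.09 -2.37] w 0.18 q [  3.1  25.5 -12.8   0.  -51.7  95.2]
ring tool x,y mm 31.485653427168586 1.6568336226686025 width 26.647932479898625 top z in tool -22.224352648344908 slopes [-0.202 -0.001]
hole px 279.5 217.0 13.6 tool [ 33.4   1.6 -22.5]
outer px 279.5 218.6 29.3 tool [ 32.6   1.6 -22.5]
prong px 281.4 162.0 9.3 n 257 world [ 0.6384 -0.1231  0.1   ] tool [56.1  2.6  2.7]
```

drive_tool --moves '[{"delta_pos": [6, 0.5, 0], "turn": 0, "claw": 0}, {"delta_pos": [10, 0.5, 0], "turn": 0, "claw": 0}, {"delta_pos": [5, 0, 0], "turn": 0, "claw": 0}, {"delta_pos": [2, 0, 0], "turn": 0, "claw": 0}, {"delta_pos": [0, 0, 6], "turn": 0, "claw": 0}, {"delta_pos": [0, 0, 4], "turn": 0, "claw": 0}, {"delta_pos": [0, 0, 0], "turn": 0, "claw": 0}]'

```text
time_s: 18.48
tcp_pos: [0.6045, -0.1263, 0.0914]
ee_rot: [[0.989, 0.145, -0.002], [0.145, -0.989, -0.0], [-0.002, -0.0, -1.0]]
wrist_force: [-0.3, 0.6, -1.5]
gripper_width: 0.18
gripper_force: 30.0
```

```bash
cat >> h.py <<'E'
def inhole(c,s,R,zring):
    """prong top seen through the hole: its near edge and sides, tool mm"""
    tcp=np.array(s["tcp_pos"]);z=cloud(c)[...,2];m=np.zeros(z.shape,bool);m[195:240,262:298]=1
    m&=abs(z-0.1)<0.003;vv,uu=np.nonzero(m)
    if len(vv)<10:print("none");return
    v=vv.max()+.5;u=(np.percentile(uu,2)+np.percentile(uu,98))/2
    p=(ray(c,u,v,0.1)-tcp)@R*1e3;print("prong through hole n",len(vv),"u",uu.min(),uu.max(),"v",vv.min(),vv.max(),"centre tool",(p[0]+5).round(1),p[1].round(1))
E
python3 - <<'E'
from h import *
from station import cams
s,R=state()
c=cams.capture("wrist");np.savez("w11.npz",**c)
heldring(c,s,R,ztop=s["tcp_pos"][2]+0.0225);inhole(c,s,R,0)
E
```

```text
t 18.48 tcp [ 604.5 -126.3   91.4] yaw 8.32 tilt [-0.0016 -0.     -1.    ] F [-0.29  0.64 -1.52] w 0.18 q [  3.2  28.1 -10.2  -0.  -51.8  95.1]
ring tool x,y mm 31.538726575302324 1.616328840646995 width 26.68432076802729 top z in tool -22.13574149399747 slopes [-0.172 -0.006]
hole px 279.5 217.0 13.6 tool [ 33.4   1.6 -22.6]
outer px 279.3 218.3 29.1 tool [ 32.7   1.6 -22.6]
prong through hole n 136 u 271 288 v 207 216 centre tool 34.1 1.6
```

drive_tool --moves '[{"delta_pos": [0.5, 0, 2], "turn": 0, "claw": 0}, {"delta_pos": [0, 0, 2], "turn": 0, "claw": 0}, {"delta_pos": [0, 0, 2], "turn": 0, "claw": 0}, {"delta_pos": [0, 0, 2], "turn": 0, "claw": 0}, {"delta_pos": [0, 0, 2], "turn": 0, "claw": 0}, {"delta_pos": [0, 0, 0], "turn": 0, "claw": 0}]'

```text
time_s: 19.27
tcp_pos: [0.6055, -0.1262, 0.0818]
ee_rot: [[0.989, 0.145, -0.0], [0.145, -0.989, 0.0], [-0.0, -0.0, -1.0]]
wrist_force: [0.3, -0.3, -2.2]
gripper_width: 0.181
gripper_force: 30.0
```

drive_tool --moves '[{"delta_pos": [0, 0, 3], "turn": 0, "claw": 0}, {"delta_pos": [0, 0, 5], "turn": 0, "claw": 0}, {"delta_pos": [0, 0, 5], "turn": 0, "claw": 0}, {"delta_pos": [0, 0, 5], "turn": 0, "claw": 0}, {"delta_pos": [0, 0, 5], "turn": 0, "claw": 0}, {"delta_pos": [0, 0, 3], "turn": 0, "claw": 0}, {"delta_pos": [0, 0, 0], "turn": 0, "claw": 0}]'

```text
time_s: 20.15
tcp_pos: [0.6055, -0.1262, 0.0557]
ee_rot: [[0.989, 0.145, -0.001], [0.145, -0.989, -0.0], [-0.001, -0.0, -1.0]]
wrist_force: [0.2, -0.5, -2.3]
gripper_width: 0.18
gripper_force: 30.0
```

drive_tool --moves '[{"delta_pos": [0, 0, 1.5], "turn": 0, "claw": 0}, {"delta_pos": [0, 0, 1.5], "turn": 0, "claw": 0}, {"delta_pos": [0, 0, 1], "turn": 0, "claw": 0}, {"delta_pos": [0, 0, 0], "turn": 0, "claw": 0}]'

```text
time_s: 20.65
tcp_pos: [0.6056, -0.1262, 0.052]
ee_rot: [[0.989, 0.145, -0.0], [0.145, -0.989, -0.0], [-0.0, -0.0, -1.0]]
wrist_force: [-0.2, 0.6, -2.3]
gripper_width: 0.18
gripper_force: 30.0
```

drive_tool --moves '[{"delta_pos": [0, 0, 1], "turn": 0, "claw": 0}, {"delta_pos": [0, 0, 1], "turn": 0, "claw": 0}, {"delta_pos": [0, 0, 0], "turn": 0, "claw": 0}]'

```text
time_s: 21.02
tcp_pos: [0.6061, -0.1262, 0.0503]
ee_rot: [[0.989, 0.145, 0.001], [0.145, -0.989, -0.0], [0.001, 0.0, -1.0]]
wrist_force: [0.7, -0.3, -0.9]
gripper_width: 0.183
gripper_force: 30.0
```

drive_tool --moves '[{"delta_pos": [0, 0, 0.6], "turn": 0, "claw": 0}, {"delta_pos": [0, 0, 0], "turn": 0, "claw": 0.3}, {"delta_pos": [0, 0, 0], "turn": 0, "claw": 0.5}, {"delta_pos": [0, 0, 0], "turn": 0, "claw": 0.5}, {"delta_pos": [0, 0, 0], "turn": 0, "claw": 0.5}, {"delta_pos": [0, 0, 0], "turn": 0, "claw": 0.5}, {"delta_pos": [0, 0, 0], "turn": 0, "claw": 0.5}]'

```text
time_s: 21.9
tcp_pos: [0.6056, -0.1262, 0.0494]
ee_rot: [[0.989, 0.145, -0.0], [0.145, -0.989, -0.0], [-0.0, 0.0, -1.0]]
wrist_force: [0.4, 0.2, -0.9]
gripper_width: 0.497
gripper_force: 0.0
```

```bash
python3 - <<'E'
from h import *
from station import cams
s,R=state()
c=cams.capture("wrist");np.savez("w12.npz",**c)
m,W=dark(c,(245,315,185,250),0.072,0.03)
for v in range(188,250,5):
    p=W[v][m[v]]
    if len(p):print(v,len(p),np.median(p,0).round(4))
E
```

```text
t 21.9 tcp [ 605.6 -126.2   49.4] yaw 8.32 tilt [-1.e-04 -0.e+00 -1.e+00] F [ 0.35  0.23 -0.91] w 0.497 q [  3.2  31.  -12.3   0.  -46.7  95.1]
188 18 [ 0.6503 -0.1208  0.0601]
193 37 [ 0.6503 -0.1211  0.0707]
198 43 [ 0.6482 -0.1214  0.0719]
203 50 [ 0.6457 -0.1215  0.0719]
208 54 [ 0.6428 -0.1224  0.0716]
213 50 [ 0.6418 -0.1224  0.0724]
218 55 [ 0.6398 -0.1226  0.0724]
223 56 [ 0.6375 -0.1224  0.0724]
228 52 [ 0.635  -0.1224  0.0726]
233 47 [ 0.639  -0.1228  0.0921]
238 36 [ 0.6391 -0.123   0.0995]
243 32 [ 0.6372 -0.1232  0.0997]
248 32 [ 0.6351 -0.1235  0.0998]
```

The medium pan is home, with its ring's top at 72 mm and level. Now the small one.

drive_tool --moves '[{"delta_pos": [0, 0, -8], "turn": 0, "claw": 0.5}, {"delta_pos": [0, 0, -25], "turn": 0, "claw": 0.5}, {"delta_pos": [0, 0, -40], "turn": 0, "claw": 0.5}, {"delta_pos": [0, 0, -30], "turn": -0.033, "claw": 0.6}, {"delta_pos": [-5, -22, -7], "turn": 0, "claw": 0.6}, {"delta_pos": [-7, -45, 0], "turn": 0, "claw": 0.6}, {"delta_pos": [-8, -55, 0], "turn": 0, "claw": 0.6}, {"delta_pos": [-8, -55, 0], "turn": 0, "claw": 0.6}, {"delta_pos": [-8, -55, 0], "turn": 0, "claw": 0.6}, {"delta_pos": [-7, -45, 0], "turn": 0, "claw": 0.6}, {"delta_pos": [-4, -22, 0], "turn": 0, "claw": 0.6}, {"delta_pos": [0, -8, 0], "turn": 0, "claw": 0.6}]'

```text
time_s: 23.45
tcp_pos: [0.5034, 0.1689, 0.1589]
ee_rot: [[0.984, 0.18, -0.001], [0.18, -0.984, -0.001], [-0.001, 0.0, -1.0]]
wrist_force: [0.5, 0.1, 0.3]
gripper_width: 0.602
gripper_force: 0.0
```

drive_tool --moves '[{"delta_pos": [0, 0, 0], "turn": 0, "claw": 0.6}, {"delta_pos": [0, 0, 0], "turn": 0, "claw": 0.6}]'

```text
time_s: 23.7
tcp_pos: [0.505, 0.1668, 0.1592]
ee_rot: [[0.984, 0.176, -0.001], [0.176, -0.984, -0.0], [-0.001, 0.0, -1.0]]
wrist_force: [-0.7, 0.2, 0.2]
gripper_width: 0.599
gripper_force: 0.0
```

```bash
python3 - <<'E'
from h import *
from station import cams
todo(0.5042,0.168,0.037,10.2)
c=cams.capture("wrist");np.savez("w13.npz",**c)
ringpan(c,(220,345,140,290),0.060,0.036)
E
```

```text
t 23.7 tcp [505.  166.8 159.2] yaw 10.14 tilt [-6.e-04 -4.e-04 -1.e+00] F [-0.73  0.17  0.22] w 0.599 q [ 35.8  16.3 -17.9  -0.  -55.8  64.4]
now-axes [ -0.5  -1.3 122.2] turn -0.001 after-turn axes -0.5 -1.3 122.2
eye by end [0.5353 0.1696] ring circle 534.8 169.1 14.9 ang 9.56 z med 0.0597 len 0.0933
   pan 431.0 164.5 r 8.3 eye-pan 104.4 2.84
```

drive_tool --moves '[{"delta_pos": [-0.8, 1, 20], "turn": 0.004, "claw": 0.6}, {"delta_pos": [0, 0, 35], "turn": 0, "claw": 0.6}, {"delta_pos": [0, 0, 35], "turn": 0, "claw": 0.6}, {"delta_pos": [0, 0, 20], "turn": 0, "claw": 0.6}, {"delta_pos": [0, 0, 12], "turn": 0, "claw": 0.6}, {"delta_pos": [0, 0, 0], "turn": 0, "claw": 0}, {"delta_pos": [0, 0, 0], "turn": 0, "claw": 0}, {"delta_pos": [0, 0, 0], "turn": 0, "claw": 0}, {"delta_pos": [0, 0, 0], "turn": 0, "claw": 0}, {"delta_pos": [0, 0, 0], "turn": 0, "claw": 0}, {"delta_pos": [0, 0, 0], "turn": 0, "claw": 0}]'

```text
time_s: 25.12
tcp_pos: [0.5049, 0.1668, 0.0379]
ee_rot: [[0.985, 0.174, 0.001], [0.174, -0.985, 0.001], [0.001, -0.0, -1.0]]
wrist_force: [1.5, -0.8, 1.1]
gripper_width: 0.248
gripper_force: 30.0
```

drive_tool --moves '[{"delta_pos": [0, 0, -5], "turn": 0, "claw": 0}, {"delta_pos": [0, 0, -25], "turn": 0, "claw": 0}, {"delta_pos": [0, 0, -45], "turn": 0, "claw": 0}, {"delta_pos": [0, 0, -35], "turn": 0.03, "claw": 0}, {"delta_pos": [1, 20, -7], "turn": 0, "claw": 0}, {"delta_pos": [2, 40, 0], "turn": 0, "claw": 0}, {"delta_pos": [2, 55, 0], "turn": 0, "claw": 0}, {"delta_pos": [2, 55, 0], "turn": 0, "claw": 0}, {"delta_pos": [2, 55, 0], "turn": 0, "claw": 0}, {"delta_pos": [2, 45, 0], "turn": 0, "claw": 0}, {"delta_pos": [0, 25, 0], "turn": 0, "claw": 0}, {"delta_pos": [0, 9, 0], "turn": 0, "claw": 0}]'

```text
time_s: 26.62
tcp_pos: [0.5574, -0.1348, 0.1526]
ee_rot: [[0.99, 0.141, -0.004], [0.141, -0.99, 0.0], [-0.004, -0.001, -1.0]]
wrist_force: [0.1, 0.5, -2.1]
gripper_width: 0.247
gripper_force: 30.0
```

drive_tool --moves '[{"delta_pos": [0, 0, 0], "turn": 0, "claw": 0}, {"delta_pos": [0, 0, 0], "turn": 0, "claw": 0}, {"delta_pos": [0, 0, 0], "turn": 0, "claw": 0}]'

```text
time_s: 27.0
tcp_pos: [0.5588, -0.1319, 0.1545]
ee_rot: [[0.989, 0.145, -0.0], [0.145, -0.989, 0.0], [-0.0, -0.0, -1.0]]
wrist_force: [0.3, 0.4, -0.8]
gripper_width: 0.248
gripper_force: 30.0
```

```bash
python3 - <<'E'
from h import *
from station import cams
s,R=state()
c=cams.capture("wrist");np.savez("w14.npz",**c)
heldring(c,s,R,ztop=s["tcp_pos"][2]+0.0225)
m,W=dark(c,(250,312,192,250),s["tcp_pos"][2]+0.023,0.03)
for v in range(196,250,6):
    p=(W[v][m[v]]-np.array(s["tcp_pos"]))@R*1e3
    if len(p):print(v,len(p),np.median(p,0).round(1))
prong(c,s,R,(250,320,90,190))
E
```

```text
t 27.0 tcp [ 558.8 -131.9  154.5] yaw 8.35 tilt [-1.e-04  1.e-04 -1.e+00] F [ 0.34  0.42 -0.79] w 0.248 q [  2.9  20.4 -12.4  -0.  -57.1  95.5]
ring tool x,y mm 30.439929506336533 1.6462522746102624 width 26.894680577412434 top z in tool -21.352475254501574 slopes [-0.153 -0.004]
hole px 279.4 219.0 13.6 tool [ 32.4   1.6 -22.5]
outer px 279.5 222.1 30.8 tool [ 30.8   1.6 -22.5]
196 30 [ 43.3   1.6 -20.7]
202 43 [ 40.5   1.4 -21.3]
208 51 [ 37.6   1.4 -21.4]
214 33 [ 34.6   6.7 -21.4]
220 29 [ 31.6  -5.  -21.6]
226 36 [ 28.4   1.4 -21.2]
232 50 [ 25.2   1.6 -21. ]
238 43 [ 22.2   1.4 -21.5]
244 62 [ 19.    2.1 -21.5]
prong px 281.5 116.5 7.4 n 163 world [ 0.6381 -0.1232  0.1   ] tool [79.7  2.9 54.5]
```

drive_tool --moves '[{"delta_pos": [5, 0.6, 10], "turn": 0, "claw": 0}, {"delta_pos": [8, 0.7, 15], "turn": 0, "claw": 0}, {"delta_pos": [8, 0, 15], "turn": 0, "claw": 0}, {"delta_pos": [3.5, 0, 7], "turn": 0, "claw": 0}, {"delta_pos": [0, 0, 2], "turn": 0, "claw": 0}, {"delta_pos": [0, 0, 0], "turn": 0, "claw": 0}, {"delta_pos": [0, 0, 0], "turn": 0, "claw": 0}]'

```text
time_s: 27.92
tcp_pos: [0.5836, -0.1306, 0.1061]
ee_rot: [[0.99, 0.144, 0.001], [0.144, -0.99, -0.0], [0.001, 0.0, -1.0]]
wrist_force: [-0.5, -0.4, -2.1]
gripper_width: 0.247
gripper_force: 30.0
```

```bash
python3 - <<'E'
from h import *
from station import cams
s,R=state()
c=cams.capture("wrist");np.savez("w15.npz",**c)
heldring(c,s,R,ztop=s["tcp_pos"][2]+0.0215)
prong(c,s,R,(250,320,100,215))
E
```

```text
t 27.93 tcp [ 583.6 -130.6  106.1] yaw 8.26 tilt [ 0.0011 -0.     -1.    ] F [-0.5  -0.42 -2.14] w 0.247 q [  2.9  25.4 -12.3   0.  -52.2  95.4]
ring tool x,y mm 30.279373269754448 1.6260914280006251 width 27.034421601993202 top z in tool -21.33448779176643 slopes [-0.173 -0.005]
hole px 279.4 219.0 13.6 tool [ 32.    1.6 -21.5]
outer px 280.0 222.3 30.9 tool [ 30.3   1.9 -21.5]
prong px 277.1 162.5 9.1 n 252 world [ 0.6385 -0.123   0.1   ] tool [55.4  0.3  6.1]
```

drive_tool --moves '[{"delta_pos": [6, -0.7, 0], "turn": 0, "claw": 0}, {"delta_pos": [10, -0.6, 0], "turn": 0, "claw": 0}, {"delta_pos": [5.7, 0, 0], "turn": 0, "claw": 0}, {"delta_pos": [2, 0, 0], "turn": 0, "claw": 0}, {"delta_pos": [0, 0, 7], "turn": 0, "claw": 0}, {"delta_pos": [0, 0, 5], "turn": 0, "claw": 0}, {"delta_pos": [0, 0, 0], "turn": 0, "claw": 0}]'

```text
time_s: 28.85
tcp_pos: [0.6059, -0.1259, 0.0926]
ee_rot: [[0.99, 0.144, -0.002], [0.144, -0.99, -0.0], [-0.002, -0.0, -1.0]]
wrist_force: [-0.6, 0.6, -1.2]
gripper_width: 0.249
gripper_force: 30.0
```

```bash
python3 - <<'E'
from h import *
from station import cams
s,R=state()
c=cams.capture("wrist");np.savez("w16.npz",**c)
heldring(c,s,R,ztop=s["tcp_pos"][2]+0.0215);inhole(c,s,R,0)
E
```

```text
t 28.85 tcp [ 605.9 -125.9   92.6] yaw 8.26 tilt [-0.0019 -0.     -1.    ] F [-0.57  0.56 -1.19] w 0.249 q [  3.2  28.1  -9.9  -0.  -52.1  95. ]
ring tool x,y mm 30.15847252077661 1.5956356205731768 width 27.001152278979117 top z in tool -21.21702160900065 slopes [-0.141 -0.002]
hole px 279.4 219.0 13.6 tool [ 32.1   1.6 -21.6]
outer px 279.0 222.2 31.0 tool [ 30.4   1.4 -21.6]
prong through hole n 131 u 271 288 v 209 218 centre tool 32.6 1.6
```

Aligned (0.5 mm). Descending.

drive_tool --moves '[{"delta_pos": [0, 0, 2], "turn": 0, "claw": 0}, {"delta_pos": [0, 0, 2], "turn": 0, "claw": 0}, {"delta_pos": [0, 0, 2], "turn": 0, "claw": 0}, {"delta_pos": [0, 0, 2], "turn": 0, "claw": 0}, {"delta_pos": [0, 0, 2], "turn": 0, "claw": 0}, {"delta_pos": [0, 0, 0], "turn": 0, "claw": 0}]'

```text
time_s: 29.65
tcp_pos: [0.6065, -0.1259, 0.0832]
ee_rot: [[0.99, 0.144, -0.001], [0.144, -0.99, 0.0], [-0.001, -0.0, -1.0]]
wrist_force: [0.6, 0.4, -1.9]
gripper_width: 0.251
gripper_force: 30.0
```

drive_tool --moves '[{"delta_pos": [0, 0, 3], "turn": 0, "claw": 0}, {"delta_pos": [0, 0, 5], "turn": 0, "claw": 0}, {"delta_pos": [0, 0, 5], "turn": 0, "claw": 0}, {"delta_pos": [0, 0, 4], "turn": 0, "claw": 0}, {"delta_pos": [0, 0, 2], "turn": 0, "claw": 0}, {"delta_pos": [0, 0, 0], "turn": 0, "claw": 0}]'

```text
time_s: 30.4
tcp_pos: [0.6066, -0.1259, 0.0643]
ee_rot: [[0.99, 0.144, -0.0], [0.144, -0.99, -0.0], [-0.0, -0.0, -1.0]]
wrist_force: [0.3, -0.2, -0.6]
gripper_width: 0.248
gripper_force: 30.0
```

drive_tool --moves '[{"delta_pos": [0, 0, 1], "turn": 0, "claw": 0}, {"delta_pos": [0, 0, 1], "turn": 0, "claw": 0}, {"delta_pos": [0, 0, 1], "turn": 0, "claw": 0}, {"delta_pos": [0, 0, 0], "turn": 0, "claw": 0}]'

```text
time_s: 30.9
tcp_pos: [0.6066, -0.1259, 0.0614]
ee_rot: [[0.99, 0.144, -0.0], [0.144, -0.99, 0.0], [-0.0, -0.0, -1.0]]
wrist_force: [-0.2, -0.7, -1.7]
gripper_width: 0.246
gripper_force: 30.0
```

drive_tool --moves '[{"delta_pos": [0, 0, 0.8], "turn": 0, "claw": 0}, {"delta_pos": [0, 0, 0.6], "turn": 0, "claw": 0}, {"delta_pos": [0, 0, 0], "turn": 0, "claw": 0.35}, {"delta_pos": [0, 0, 0], "turn": 0, "claw": 0.55}, {"delta_pos": [0, 0, 0], "turn": 0, "claw": 0.55}, {"delta_pos": [0, 0, 0], "turn": 0, "claw": 0.55}, {"delta_pos": [0, 0, 0], "turn": 0, "claw": 0.55}, {"delta_pos": [0, 0, 0], "turn": 0, "claw": 0.55}]'

```text
time_s: 31.9
tcp_pos: [0.6066, -0.1259, 0.0601]
ee_rot: [[0.99, 0.144, -0.0], [0.144, -0.99, 0.0], [-0.0, -0.0, -1.0]]
wrist_force: [-0.2, 0.2, -0.9]
gripper_width: 0.547
gripper_force: 0.0
```

```bash
python3 - <<'E'
from h import *
from station import cams
s,R=state()
c=cams.capture("wrist");np.savez("w17.npz",**c)
m,W=dark(c,(245,315,185,232),0.082,0.03)
for v in range(188,232,5):
    p=W[v][m[v]]
    if len(p):print(v,len(p),np.median(p,0).round(4))
E
```

```text
t 31.9 tcp [ 606.6 -125.9   60.1] yaw 8.26 tilt [-0.  0. -1.] F [-0.18  0.21 -0.86] w 0.547 q [  3.2  30.3 -11.7  -0.  -48.1  95. ]
188 27 [ 0.6508 -0.1208  0.0691]
193 37 [ 0.6502 -0.1213  0.0763]
198 45 [ 0.6486 -0.1211  0.0808]
203 50 [ 0.6464 -0.1217  0.0811]
208 52 [ 0.6434 -0.1223  0.081 ]
213 53 [ 0.6423 -0.1224  0.0815]
218 55 [ 0.6403 -0.122   0.0817]
223 56 [ 0.638  -0.1223  0.0818]
228 52 [ 0.6354 -0.1226  0.082 ]
```

The ring's top is at 82 mm, level. I'll retreat and check the stack.

drive_tool --moves '[{"delta_pos": [0, 0, -6], "turn": 0, "claw": 0.55}, {"delta_pos": [0, 0, -20], "turn": 0, "claw": 0.55}, {"delta_pos": [0, 0, -40], "turn": 0, "claw": 0.55}, {"delta_pos": [0, 0, -40], "turn": 0, "claw": 0.55}, {"delta_pos": [-20, 0, -20], "turn": 0, "claw": 0.55}, {"delta_pos": [-35, 0, 0], "turn": 0, "claw": 0.55}, {"delta_pos": [-35, 0, 0], "turn": 0, "claw": 0.55}, {"delta_pos": [-10, 0, 0], "turn": 0, "claw": 0.55}, {"delta_pos": [0, 0, 0], "turn": 0, "claw": 0.55}, {"delta_pos": [0, 0, 0], "turn": 0, "claw": 0.55}]'

```text
time_s: 33.2
tcp_pos: [0.5089, -0.1402, 0.1862]
ee_rot: [[0.99, 0.144, 0.001], [0.144, -0.99, -0.0], [0.001, 0.0, -1.0]]
wrist_force: [0.4, 0.2, 0.3]
gripper_width: 0.546
gripper_force: 0.0
```

```bash
python3 - <<'E'
from h import *
from station import cams
s,R=state()
c=cams.capture("wrist")
cv2.imwrite("pics/w18.png",c["color"][:,:,::-1])
E
```

```text
t 33.2 tcp [ 508.9 -140.2  186.2] yaw 8.28 tilt [ 9.e-04 -2.e-04 -1.e+00] F [0.37 0.24 0.35] w 0.546 q [  2.2  14.3 -16.3   0.  -59.3  96. ]
```

View pics/w18.png

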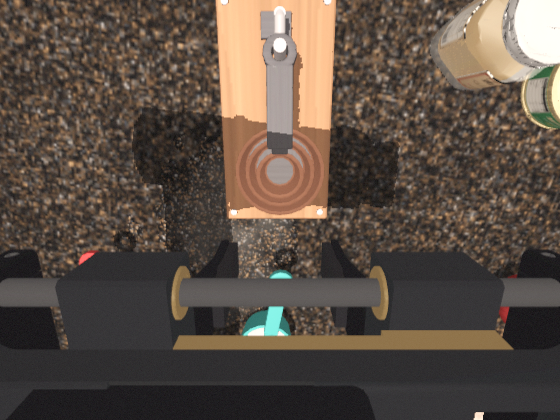

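The three pans are nested concentrically at (279,170), with the rings stacked on the prong at (280,48). The gripper is clear of everything.

```bash
python3 -c "
from station import ticket
print(ticket.finish_job())"
```

```text
the job is handed in; nothing more can be done
None
```

I hung all three pans on the hook, largest first; they sit nested and level at their home heights, and I handed the job in at about 33 s with the gripper clear (the verdict was not shown).

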